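Light the brooch and hold the lens over it

TASK

Set up the brooch for inspection: pick up the small clip lamp by its sprung handles and clip it onto the bare upper rod of the bench stand, with its lamp head leaning out towards the brooch on the steel block, and let go of it. Then draw the hand lens out of its wooden holder, turn it level and hold it still and centred about 10 cm above the brooch, without touching the brooch; the program finishes while still holding the lens there. Leave the brooch, its block and the other tools lying about as they are.

Things in the scene. Friction and masses are not known exactly. Their poses are not given: they have to be found in the camera images.
- lamp_grip (a point): midway between the handle wings of the clip lamp, 11 mm above its underside. x runs from handles to jaws, y left, z up. The wings are 22 mm tall and 48 mm long, the rear ends 17 mm behind this point, the hinge pin 45 mm ahead. At rest they flare backwards, 45 mm wide over the outsides here, 53 mm at the rear ends; squeezed together across y they stop parallel, about 22 mm wide
- lamp_notch (a point): middle of the V notches in the clip's jaws, where the rod is to sit: 86 mm ahead of lamp_grip, 41 mm ahead of the hinge pin, 11 mm above the underside. The jaws are 20 mm tall and end 11 mm ahead of this point; the notches catch a rod up to 6 mm before or behind it. Handles fully squeezed, they open to a gap of 23 mm at the tips and 17 mm just behind the notch
- lamp_head (a point): middle of the lamp head, a black shade 26 mm across, 30 mm long, at the end of the bent stalk on the right-hand leg: 71 mm ahead of lamp_notch, 5 mm to the right and 35 mm higher. The stalk bulges 41 mm to the right of the centre line beside the jaws
- stand: bench stand, fixed to the bench, origin under its centre: a cast foot 92 mm across, a dark sleeve 22 mm across with a small brass thumb screw, topped by a steel collar 36 mm across whose flat top lies 100 mm above the bench, then the bare steel rod
- rod_top (a point): top end of the stand's bare upright rod, on its axis, 172 mm above the bench; the rod is 12 mm across and bare from the collar (100 mm) up. With its jaws held open the clip can be lowered over it from above, or pushed on from the side; it holds itself anywhere on the bare rod, or rests on the collar
- lens_holder: wooden holder of the lens, fixed to the bench, origin under the centre of its base of 115 x 74 x 20 mm. A sleeve 34 mm wide with a slanting bore of 19 x 13.5 mm, 50 mm deep, rises from it; the bore points along the holder's +x axis and 40 degrees upward
- holder_mouth (a point): centre of the bore's mouth in the lens holder's sleeve, 58 mm above the bench (axes of the holder)
- lens_grip (a point): grip point on the free part of the hand lens's handle, 80 mm from its lower end, 30 mm beyond the bore's mouth. x runs along the handle to the glass, y across the handle in the plane of the glass, z square to the glass. The handle is a wooden bar 16 mm wide (y), 12 mm thick (z), 108 mm long, 50 mm of it in the bore
- lens_glass (a point): centre of the lens's round glass, 77 mm ahead of lens_grip along the handle; the rim is 74 mm across and 9 mm thick. Same axes: z is the optical axis, which is upright when the lens is level
- lens_end (a point): lower end of the lens's handle, 80 mm behind lens_grip; it must come out past the bore's mouth
- lens: the hand lens, 75 g, loose, standing in its holder with the glass up at about 40 degrees; origin at lens_end, axes as lens_grip
- clip_lamp: the clip lamp, a black sprung clip like a clothes peg with a lamp on a stalk, 70 g, loose, at first lying flat on the bench. Origin at the hinge pin, on the underside. These axes, shared by all lamp points, are those of the right-hand leg, which bears the lamp: at rest x is the clip's centre line; fully squeezed they turn 0.24 rad clockwise (from above) from it, clipped on the rod about 0.03 rad
- steel_block: loose square steel bench block 64 x 64 x 20 mm of 0.6 kg under the brooch, 140 to 155 mm from the stand's rod; origin under its centre
- brooch: round brass brooch with a green stone, 40 mm across and 12.5 mm high, lying loose on the steel block; origin at the centre of its underside, 20 mm above the bench
- brooch_top (a point): top of the brooch's stone, 32.5 mm above the bench
- flat_pliers: bystander: flat pliers with blue grips lying on the bench, 52 x 142 x 13 mm
- tweezers: bystander: steel tweezers 126 mm long
- doming_block: bystander: steel cube with round hollows, 42 mm
- clip_leg (a joint): angle between the clip's two legs about the hinge pin: 0 at rest with the jaws shut, 0.48 rad with the handles fully squeezed (each leg then turned 0.24 rad), which takes about 16 N and opens the jaws. Fully squeezed, the notch stands about 4 mm farther ahead of the fingers than at rest; when let go, the spring shuts them
- lighter: bystander: small gas lighter lying on the bench, 76 x 25 x 13 mm
There are look-alikes about, which are no part of the job. What is shaped like the stand but pink or red is not meant.

How it is judged:
By the outcome, as a careful person would: the job done as asked, in the order asked, and still so for the second after the job is handed in, while the arm keeps its last pose, push and grip.
It also fails if it takes over 54 s, if anything falls off the work surface, if the arm or the gripper's body presses on something with over 40 N, if the wrist force passes 120 N, or if a joint passes its speed limit or range.

ROBOT

A 6-joint arm with a two-finger parallel gripper is mounted at the origin on a cart in front of the work surface, level with it; the furniture and walls round the work are solid. World frame = base frame: x ahead of the robot, y to its left, z up, the work surface at z = 0. Lengths are in mm, angles in rad, forces in N, time in s.
With the tool pointing down it reaches from about 325 to 875 mm from the base axis. Payload 4.4 kg.
Tool frame: the origin (TCP) lies on the centre line of the jaws, within the pads' length; the fingertips stand ahead of it and the grasp point (between the pads) lies 6 mm ahead of it (ctrl.tcp_to_tips is the z of the fingertips in the tool frame, in mm); z points along the fingers, y is the direction in which the jaws open and shut (so a half turn about z gives the same grasp; the last joint's range is limited). The gripper opens to 85 mm and grips with 20 to 120 N. Pads are 22 mm wide; open, the fingers measure 114 mm over their backs; the gripper's body (76 mm by 85 mm) begins 54 mm behind the grasp point. The pads swing forward as they close: fully open they stand 13 mm farther back than shut.
Start: joints at [1.091, 0.207, 1.542, -0, 1.393, -0.15], TCP at [186.226, 544.011, 256.282] pointing down, gripper open.
Joint ranges: [-2.73, 2.73], [-0.86, 2.22], [0.23, 2.46], [-1.11, 4.25], [0.08, 2.63], [-2.82, 2.82]. Speed limits (rad/s): [2.79, 2.79, 3.14, 3.14, 3.14, 3.14].

INTERFACE

Orientations are given as a 3x3 rotation matrix whose columns are the frame's x, y, z axes.
In Python, from plant import ctrl, sensors, optics gives the robot as it stands. Calls block until the motion is done:
- ctrl.move_ptp(position, orientation): joint-space move of the TCP to a pose.
- ctrl.move_l(position, rot=None, vel=150, threshold=None): straight line of the TCP; rot=None keeps the orientation; vel is the mean speed in mm/s. With threshold (N) it stops when the force on the tool has changed by that much, and returns True; else False.
- ctrl.set_joints(angles): joint-space move.
- ctrl.gripper_to(opening, force=None): finger opening in mm; force is the grip in N (None keeps the last); returns when the fingers have stopped.
- ctrl.hold(seconds).
- ctrl.solve_ik(position, orientation): joint angles nearest the present ones, or None.
- sensors.read_state(): the state.
- optics.grab_frame(name): name is "scene" or "side" or "wrist"; returns (picture, depth): 400x640x3 uint8, red, green, blue; 400x640 float32, mm along the optical axis (not along the pixel's ray), 0 where there is no reading.
- optics.camera_params(name): a dict with "mtx" (3x3 intrinsics, pixels), "R" (3x3) and "t" (3): a world point X has camera coordinates R X + t; the wrist camera has in their place "T_tool_cam" (4x4, takes a point from camera to tool coordinates, whose origin is the TCP and whose axes are the flange's). Camera axes: x right, y down, z forward; pixel columns grow to the right and rows downward; lengths in mm; the calibration is good to about 2 mm. A picture is of the moment at which its call begins: read the wrist's pose just before it. camera_params takes no time and is no camera call.
A pose or a line that the arm cannot do raises ctrl.MotionError and nothing moves.
- ctrl.finish_job(): hands the job in, once; it reports no verdict.
The state is a dict: "t": time; "q": joint angles; "qvel": joint speeds; "tau": joint torques, N m; "eef_pos": TCP position; "eef_rot": TCP orientation; "force": force on the tool from outside, world axes, zero at the start; "wrist_torque": the same for the moment, N m; "grip_width": finger opening in mm.
Only numpy, scipy, OpenCV 4.12 (cv2) and the standard library are available. Lean on these libraries where they do the work, as an engineer would, in place of code of your own. Each camera call takes 0.05 s, during which the arm holds its last target. There are 200 camera calls.

## Working session

There is one attempt and no reset: what is moved stays moved. The work goes in short steps, each a Python script; the robot and the scene stay as the last script left them, time stands still between calls to the robot, and variables do not carry over. Pictures are saved under pics/ and viewed, about 8 in all and at most 12, crops included, and the job is handed in when it is done.

```bash
ls; mkdir -p pics
python3 - <<'E'
from plant import ctrl,sensors,optics
import cv2,numpy as np
for n in("scene","side"):
    im,d=optics.grab_frame(n); np.savez(f"{n}0.npz",im=im,d=d)
    cv2.imwrite(f"pics/{n}0.png",cv2.resize(im[:,:,::-1],(800,500)))
    p=optics.camera_params(n); print(n,p["mtx"].round(1).tolist(),p["R"].round(3).tolist(),p["t"].round(1).tolist())
s=sensors.read_state();print(s["t"],s["eef_rot"],ctrl.tcp_to_tips,s["grip_width"]);print(optics.camera_params("wrist"))
E
```

```text
pics
scene [[506.7, 0.0, 323.7], [0.0, 506.7, 202.7], [0.0, 0.0, 1.0]] [[0.455, -0.89, 0.003], [-0.68, -0.35, -0.644], [0.575, 0.292, -0.765]] [-275.6, 443.2, 1516.0]
side [[360.9, 0.0, 313.4], [0.0, 360.9, 196.0], [0.0, 0.0, 1.0]] [[-0.998, 0.055, 0.005], [0.031, 0.645, -0.764], [-0.045, -0.762, -0.646]] [549.4, 112.6, 1076.8]
0.1 [[-9.46101770e-01  3.23868064e-01 -9.57800329e-04]
 [ 3.23869342e-01  9.46099965e-01 -1.87219073e-03]
 [ 2.99832071e-04 -2.08148512e-03 -9.99997789e-01]] 25.0 85.62368949592951
{'mtx': array([[342.98604531,   0.        , 326.37406573],
       [  0.        , 342.98604531, 194.38926042],
       [  0.        ,   0.        ,   1.        ]]), 'T_tool_cam': array([[-3.29822589e-04, -9.48090723e-01, -3.17999800e-01,
         8.21715452e+01],
       [ 9.99999409e-01,  1.68828967e-05, -1.08751298e-03,
         1.75043537e-01],
       [ 1.03642973e-03, -3.17999971e-01,  9.48090156e-01,
        -1.17638485e+02],
       [ 0.00000000e+00,  0.00000000e+00,  0.00000000e+00,
         1.00000000e+00]])}
```

View pics/scene0.png

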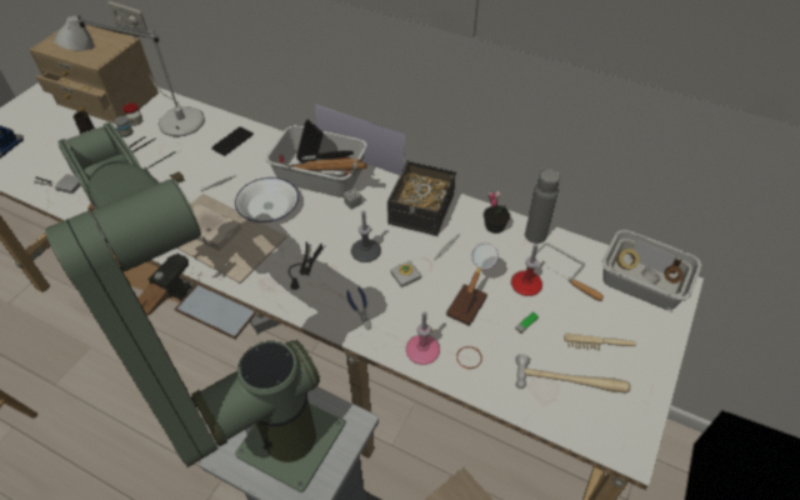

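View pics/side0.png

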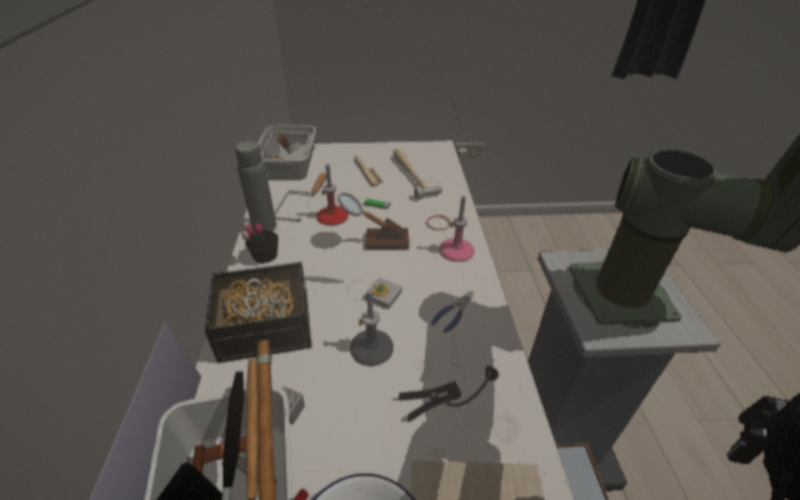

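The scene picture (800x500) shows the following:
- Clip lamp at (310,260), with its head at (295,283).
- Grey stand at (366,240). The look-alikes are red at (527,280) and pink at (423,347), so the grey one is meant.
- Brooch at (405,270), lens holder at (467,303) and lens glass at (485,257).
- A second loupe-like ring and a wire frame are also there, neither relevant.

Next I'll get rough positions and take near views with the wrist camera.

```bash
cat > h.py <<'E'
from plant import ctrl,sensors,optics
import cv2,numpy as np
from scipy.spatial.transform import Rotation as Ro
def cam(name,st=None):
    "K, C(world pos), Rcw (cam->world)"
    p=optics.camera_params(name)
    if name!="wrist": return p["mtx"],-p["R"].T@p["t"],p["R"].T
    T=p["T_tool_cam"]; return p["mtx"],st["eef_pos"]+st["eef_rot"]@T[:3,3],st["eef_rot"]@T[:3,:3]
def pix2z(c,u,v,z):
    K,C,R=c; r=R@np.linalg.solve(K,[u,v,1]); return C+r*(z-C[2])/r[2]
def cloud(c,d):
    K,C,R=c; v,u=np.mgrid[:d.shape[0],:d.shape[1]]
    P=np.stack([(u-K[0,2])/K[0,0]*d,(v-K[1,2])/K[1,1]*d,d],-1)@R.T+C
    P[d==0]=np.nan; return P
def proj(c,X):
    K,C,R=c; q=K@(R.T@(np.asarray(X)-C)); return q[:2]/q[2]
def down(yaw):
    "tool down, jaw axis (tool y) at world angle yaw"
    y=np.array([np.cos(yaw),np.sin(yaw),0]); z=np.array([0,0,-1.]); return np.stack([np.cross(y,z),y,z],1)
def shot(tag):
    st=sensors.read_state(); im,d=optics.grab_frame("wrist"); np.savez(f"{tag}.npz",im=im,d=d,p=st["eef_pos"],R=st["eef_rot"]); cv2.imwrite(f"pics/{tag}.png",im[:,:,::-1]); return im,d,cam("wrist",st)
def load(tag):
    f=np.load(f"{tag}.npz"); return f["im"],f["d"],cam("wrist",dict(eef_pos=f["p"],eef_rot=f["R"]))
def goto(p,R,side=None):
    ctrl.move_ptp(np.asarray(p,float),R)
E
python3 - <<'E'
from h import *
f=np.load("scene0.npz");P=cloud(cam("scene"),f["d"])
for n,(u,v) in dict(lampHinge=(312,262),handleA=(306,246),handleB=(321,247),head=(295,284),standfoot=(366,252),rodtop=(364,214),brooch=(405,268),holder=(467,305),glass=(485,257),pliers=(360,300),bowl=(266,200),box=(420,200),red=(527,285),pink=(423,349)).items():
    print(n,P[int(v/1.25),int(u/1.25)].round(0))
# try camera looks: lamp look and lens look
for t in [(520,200,330),(520,60,330),(520,-50,330)]:
    for yaw in np.arange(-3,3.2,.785):
        print(t,round(yaw,2),ctrl.solve_ik(np.array(t,float),down(yaw)) is not None)
E
```

```text
lampHinge [482. 244.  11.]
handleA [522. 290.  19.]
handleB [538. 248.  19.]
head [372. 223.  44.]
standfoot [584. 121.  16.]
rodtop [597. 124. 162.]
brooch [575. -17.  27.]
holder [ 519. -231.   49.]
glass [ 640. -227.  123.]
pliers [431.  52.   1.]
bowl [636. 519.   1.]
box [796.  45.  76.]
red [ 684. -347.   15.]
pink [ 356. -180.   25.]
(520, 200, 330) -3.0 False
(520, 200, 330) -2.22 True
(520, 200, 330) -1.43 True
(520, 200, 330) -0.64 True
(520, 200, 330) 0.14 True
(520, 200, 330) 0.93 True
(520, 200, 330) 1.71 True
(520, 200, 330) 2.5 True
(520, 60, 330) -3.0 False
(520, 60, 330) -2.22 True
(520, 60, 330) -1.43 True
(520, 60, 330) -0.64 True
(520, 60, 330) 0.14 True
(520, 60, 330) 0.93 True
(520, 60, 330) 1.71 True
(520, 60, 330) 2.5 True
(520, -50, 330) -3.0 True
(520, -50, 330) -2.22 True
(520, -50, 330) -1.43 True
(520, -50, 330) -0.64 True
(520, -50, 330) 0.14 True
(520, -50, 330) 0.93 True
(520, -50, 330) 1.71 True
(520, -50, 330) 2.5 True
```

Run:
```python
from h import *
goto((420,-110,300),down(1.57)); shot("w_right")
goto((400,200,250),down(1.57)); shot("w_lamp")
a=cv2.imread("pics/w_lamp.png");b=cv2.imread("pics/w_right.png")
cv2.imwrite("pics/w2.png",np.vstack([a[:300],b[:300]])); print(sensors.read_state()["t"])
```

```text
3.8667
```

View pics/w2.png

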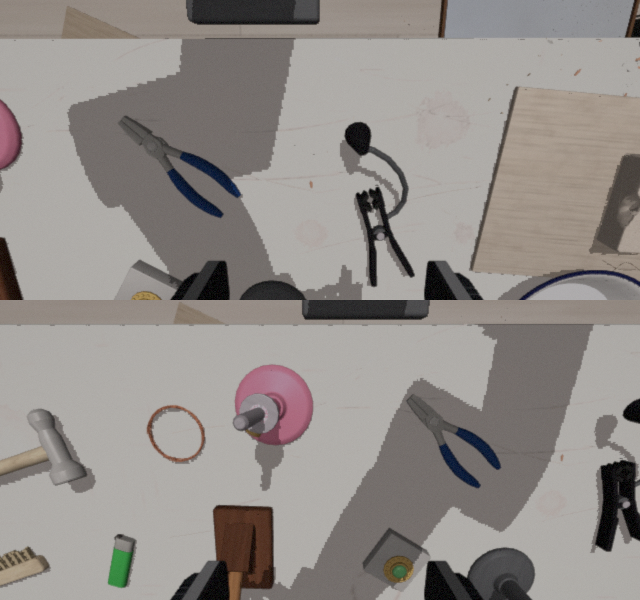

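Picture 3 shows the lamp with hinge at (380,234), jaws at (370,200), wing ends at (373,282) and (411,275), and head at (357,137). In the lower half, the brooch is at (399,570), the grey stand at (500,580) and the holder at (244,545). The pink stand at (273,400) is a look-alike. Now I'll fit these in metric.

Run:
```python
from h import *
im,d,c=load("w_lamp");P=cloud(c,d)
# orthographic (true-cloud) top map of lamp: x 360..570,y 180..320, 3px/mm
def ortho(im,P,x0,x1,y0,y1,s,zmin=3):
    O=np.zeros((int((x1-x0)*s),int((y1-y0)*s),3),np.uint8)+60
    m=np.isfinite(P[...,0])
    X=P[m];C=im[m][:,::-1]
    o=np.argsort(X[:,2]);X=X[o];C=C[o]
    u=((X[:,1]-y0)*s).astype(int);v=((X[:,0]-x0)*s).astype(int)
    for du in range(int(s)+1):
        for dv in range(int(s)+1):
            k=(u+du>=0)&(u+du<O.shape[1])&(v+dv>=0)&(v+dv<O.shape[0])
            O[(v+dv)[k],(u+du)[k]]=np.where(X[k,2:3]>zmin, np.clip(C[k]*1.0+np.stack([0*X[k,2],X[k,2]*5,80+0*X[k,2]],1),0,255),C[k])
    return O
O=ortho(im,P,360,560,190,310,3)
for g in range(0,200,20): cv2.putText(O,str(360+g),(0,g*3+4),0,.35,(255,0,0));cv2.line(O,(0,g*3),(360,g*3),(200,120,0),1)
for g in range(0,120,20): cv2.putText(O,str(190+g),(g*3,10),0,.35,(255,0,0));cv2.line(O,(g*3,0),(g*3,600),(200,120,0),1)
cv2.imwrite("pics/ortho.png",O)
m=(P[...,2]>5)&(P[...,2]<60)&(P[...,0]>360)&(P[...,0]<560)&(P[...,1]>190)&(P[...,1]<310)&(im.max(-1)<90)
L=P[m]
for x in range(370,560,6):
    k=abs(L[:,0]-x)<3
    if k.any():
        ys=np.sort(L[k,1]); g=np.where(np.diff(ys)>5)[0]; seg=np.split(ys,g+1)
        print(x,[(round(s[0]),round(s[-1]),len(s)) for s in seg],"z",np.percentile(L[k,2],[50,95]).round())
# table level
k=(abs(P[...,0]-450)<40)&(abs(P[...,1]-150)<15); print("table z",np.nanmedian(P[...,2][k]))
im,d,c=load("w_right");P=cloud(c,d); im2,d2,c2=load("w_lamp");P2=cloud(c2,d2)
hs=cv2.cvtColor(im,cv2.COLOR_RGB2HSV)
S=np.load("scene0.npz");Ps=cloud(cam("scene"),S["d"])
for n,Q in(("right",P),("lamp",P2),("scene",Ps)):
    k=(abs(Q[...,0]-585)<35)&(abs(Q[...,1]-120)<40)
    for a,b in((95,104),(110,175)):
        kk=k&(Q[...,2]>a)&(Q[...,2]<b); 
        if kk.any(): print(n,"stand",a,kk.sum(),Q[kk].mean(0).round(1),Q[kk].min(0).round(),Q[kk].max(0).round())
    k=(abs(Q[...,0]-570)<60)&(abs(Q[...,1]+20)<50)&(Q[...,2]>16)&(Q[...,2]<45)
    if k.any():
        r=cv2.minAreaRect(Q[k][:,:2].astype(np.float32)); print(n,"block",k.sum(),r,"zmed",np.median(Q[k][:,2]))
        kb=k&(Q[...,2]>26); print(n,"brooch",kb.sum(),cv2.minEnclosingCircle(Q[kb][:,:2].astype(np.float32)),np.percentile(Q[kb][:,2],98))
```

```text
370 [(217, 241, 186)] z [50. 55.]
376 [(218, 245, 167)] z [56. 59.]
382 [(222, 253, 126)] z [56. 58.]
388 [(246, 261, 57)] z [53. 54.]
394 [(256, 266, 37)] z [50. 52.]
400 [(261, 271, 39)] z [46. 48.]
406 [(266, 275, 31)] z [43. 45.]
412 [(271, 278, 26)] z [40. 42.]
418 [(275, 280, 24)] z [36. 38.]
424 [(277, 282, 24)] z [33. 34.]
430 [(254, 257, 18), (278, 283, 22)] z [26. 30.]
436 [(233, 259, 133), (279, 283, 19)] z [19. 25.]
442 [(232, 244, 64), (249, 261, 45), (279, 283, 23)] z [20. 23.]
448 [(233, 262, 136), (276, 282, 26)] z [19. 21.]
454 [(236, 263, 82), (273, 280, 27)] z [19. 21.]
460 [(238, 245, 27), (259, 277, 66)] z [19. 21.]
466 [(240, 246, 26), (260, 270, 34)] z [19. 21.]
472 [(242, 249, 27), (262, 268, 27)] z [20. 21.]
478 [(244, 271, 143)] z [18. 21.]
484 [(246, 256, 57), (263, 274, 34)] z [20. 22.]
490 [(246, 256, 27), (269, 278, 30)] z [20. 21.]
496 [(247, 253, 26), (273, 281, 40)] z [20. 22.]
502 [(248, 255, 36), (274, 285, 36)] z [21. 22.]
508 [(249, 254, 32), (278, 288, 35)] z [22. 23.]
514 [(249, 255, 32), (282, 291, 37)] z [22. 23.]
520 [(250, 255, 30), (286, 29
[... 693 characters left out ...]
 104.]
lamp stand 110 46 [593.  131.3 113.1] [591. 126. 110.] [596. 137. 117.]
lamp block 2151 ((564.7627563476562, -19.42804718017578), (57.68923568725586, 65.39517974853516), 57.08836364746094) zmed 20.567744832612846
lamp brooch 294 ((572.8600463867188, -14.552453994750977), 17.758224487304688) 33.09315512709953
scene stand 95 39 [595.4 127.7  99.4] [580. 113.  96.] [614. 145. 104.]
scene stand 110 45 [595.6 127.5 143.2] [588. 121. 111.] [603. 136. 174.]
scene block 222 ((564.3140869140625, -20.384326934814453), (69.34304809570312, 67.37335968017578), 56.161460876464844) zmed 20.95332303151997
scene brooch 37 ((565.7598876953125, -27.581701278686523), 28.023113250732422) 34.89282901765515
```

View pics/ortho.png

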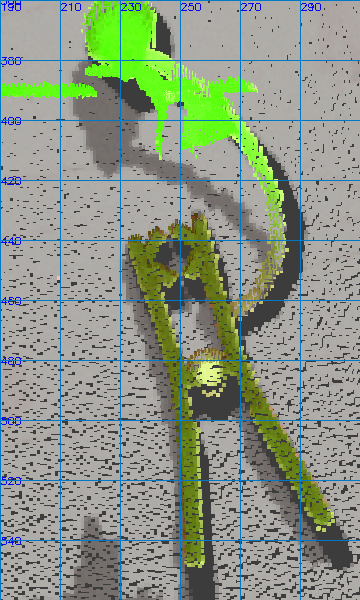

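Picture 4 gives the lamp fit:
- Notch ≈ (443,247), pin ≈ (484,259), and the midpoint of the rear wing ends ≈ (541.5,275).
- That puts lamp_grip ≈ (525.3,270.4) with heading ≈ -2.865. Lengths agree: 102 mm measured against 103.
- It is the only sprung clip in view, and the grey stand is the only one that isn't pink or red.

I'll grasp with tool x along the clip, so the wrist camera sees the jaws.

Run:
```python
from h import *
th=-2.865; R=down(th-np.pi/2+2*np.pi)
g=np.array([525.3,270.4])
goto((*g,120),R)
ctrl.gripper_to(72,60)
print(ctrl.move_l(np.array([*g,28.]),vel=120,threshold=12), sensors.read_state()["eef_pos"])
ctrl.gripper_to(15,50)
s=sensors.read_state();print(s["t"],s["grip_width"],s["force"].round(1),s["q"].round(2))
ctrl.move_l(np.array([*g,215.]),vel=150)
s=sensors.read_state();print(s["grip_width"],s["force"].round(2),s["wrist_torque"].round(3))
shot("grasp")
# place-pose feasibility
for thp in(-1.61,-1.66,-1.71):
    r=np.array([597,129.]);p=r-90*np.array([np.cos(thp),np.sin(thp)])
    for z in(260,150): 
        q=ctrl.solve_ik(np.array([*p,z]),down(thp-np.pi/2+2*np.pi)); print(thp,z,None if q is None else np.round(q,2))
```

```text
False [526.0756337  270.66939279  28.72753431]
6.3833 21.07918252359327 [-1.5  0.5 13.2] [ 0.33  0.51  1.65  0.    0.97 -1.52]
21.18209808530075 [ 0.64  0.11 -0.97] [-0.017 -0.059 -0.033]
-1.61 260 None
-1.61 150 None
-1.66 260 None
-1.66 150 None
-1.71 260 [ 0.21  0.36  1.35 -0.    1.44 -2.79]
-1.71 150 [ 0.21  0.45  1.45 -0.    1.24 -2.79]
```

View pics/grasp.png

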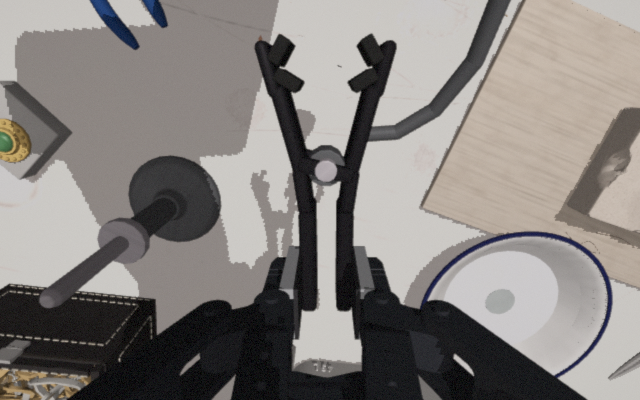

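Picture 5 shows the clip held squarely and fully open, with the V notches at about (287,65) and (366,65), so the centre is (326,65). The grey rod top is at (50,298). Now I'll find the notch in tool coordinates and hover over the rod.

Run:
```python
from h import *
im,d,c=load("grasp");f=np.load("grasp.npz");P=(cloud(c,d)-f["p"])@f["R"]
for n,(u,v) in dict(padFL=(283,50),padFR=(369,50),padRL=(289,80),padRR=(362,80),pin=(325,170),wL=(308,230),wR=(344,230)).items():
    w=P[v-2:v+3,u-2:u+3].reshape(-1,3); print(n,np.nanmedian(w,0).round(1))
W=cloud(c,d); k=(W[...,2]>160)&(W[...,2]<180); k[:, 120:]=False
print("rod top pts",k.sum(),W[k].mean(0).round(1) if k.any() else "", pix2z(c,50,298,172).round(1))
k=(W[...,2]>97)&(W[...,2]<103)&(abs(W[...,0]-597)<40)&(abs(W[...,1]-129)<40); print("collar",cv2.minEnclosingCircle(W[k][:,:2].astype(np.float32)))
th=-1.71;r=np.array([597,129.]);p=r-90*np.array([np.cos(th),np.sin(th)])
ctrl.move_l(np.array([525.3,270.4,245]))
goto((*p,240),down(th-np.pi/2+2*np.pi)); ctrl.hold(.3)
shot("over"); s=sensors.read_state(); print(s["t"],s["eef_pos"],s["grip_width"])
```

```text
padFL [ 91.8 -14.9  12.4]
padFR [91.8 15.2 12. ]
padRL [ 81.9 -13.2  12.3]
padRR [81.9 13.  12.2]
pin [49.  -0.3 11. ]
wL [23.6 -7.3 10.4]
wR [23.8  7.4 10.4]
rod top pts 630 [595.6 133.6 167.8] [595.1 133.8 172. ]
collar ((597.781005859375, 131.743896484375), 18.61138916015625)
9.7 [609.35545367 218.34729549 240.12249469] 21.46039576775366
```

View pics/over.png

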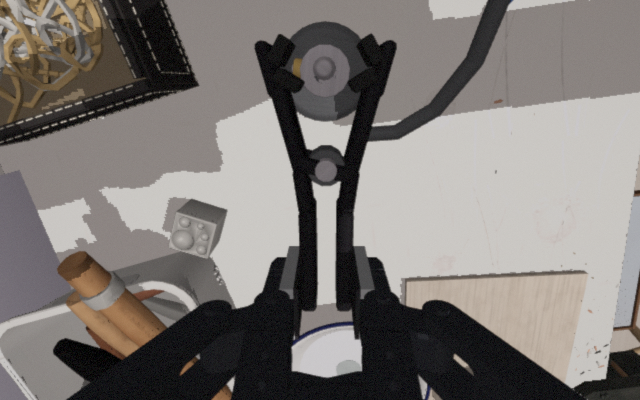

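Picture 6 shows the rod top at (325,68), right between the notches. I'll refine, lower and release.

Run:
```python
from h import *
im,d,c=load("over");f=np.load("over.npz");W=cloud(c,d)
k=(W[...,2]>155)&(W[...,2]<180); k[:45]=False;k[95:]=False;k[:,:300]=False;k[:,350:]=False
top=np.array([*W[k][:,:2].mean(0),172.]); t2=pix2z(c,325,68,172)
kk=(W[...,2]>97)&(W[...,2]<103);kk[:20]=False;kk[110:]=False
ctr=cv2.minEnclosingCircle(W[kk][:,:2].astype(np.float32)); print("collar",ctr)
print(k.sum(),top,t2,((t2-f["p"])@f["R"]).round(1))
rod=t2
tool=(rod-f["p"])@f["R"]
dx,dy=tool[0]-87.,tool[1]-0.
p=f["p"]+f["R"]@np.array([dx,dy,0]); print("shift",dx,dy)
p[2]=200; ctrl.move_l(p,vel=80)
print(ctrl.move_l(np.array([p[0],p[1],146.]),vel=50,threshold=6))
s=sensors.read_state(); print(s["eef_pos"],s["force"].round(1))
shot("low")
```

```text
collar ((689.1922607421875, 130.3402862548828), 108.62260437011719)
421 [598.12397171 131.82118153 172.        ] [597.58124077 131.96203842 172.        ] [87.2 -0.3 68.1]
shift 0.2286764181651364 -0.33839143945671507
False
[610.00793702 218.22026644 146.57265668] [-0.3 -0.6 -0.3]
```

Run:
```python
from h import *
s=sensors.read_state(); p=s["eef_pos"]
for w in(32,44,72): ctrl.gripper_to(w)
ctrl.hold(.2);print(sensors.read_state()["force"].round(1))
ctrl.move_l(p+[0,0,120],vel=150)
shot("rel"); print(sensors.read_state()["t"])
# brooch view / lens view
goto((440,-130,330),down(1.45)); shot("w_lens"); print(sensors.read_state()["t"])
a=cv2.imread("pics/rel.png");b=cv2.imread("pics/w_lens.png")
cv2.imwrite("pics/c7.png",np.vstack([a[:250,100:560],b[100:,100:560]]))
```

```text
[ 0.2 -0.5  0.1]
13.7667
15.275
```

View pics/c7.png

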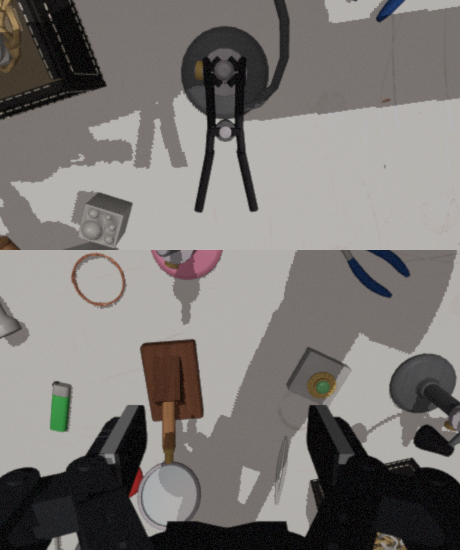

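Picture 7 shows the clip sitting on the rod with the wings relaxed (top). At the bottom, the lamp head at crop (435,437) leans towards the brooch at (322,386). The lens handle runs from (168,400) to (169,465), with the glass at (170,495). Now I'll fit the handle, holder and brooch.

Run:
```python
from h import *
im,d,c=load("w_lens");W=cloud(c,d);hsv=cv2.cvtColor(im,cv2.COLOR_RGB2HSV)
def box(m,u0,u1,v0,v1):
    k=np.zeros_like(m);k[v0:v1,u0:u1]=True;return m&k
fin=np.isfinite(W[...,2])
# holder base top z~20
k=box(fin&(abs(W[...,2]-20)<3),230,320,180,285);print("base",k.sum(),cv2.minAreaRect(W[k][:,:2].astype(np.float32)))
h=box(fin&(W[...,2]>64)&(W[...,2]<112)&(hsv[...,1]>80),250,295,235,325)
H=W[h];print("handle",h.sum(),H.mean(0).round(1))
m=H.mean(0);u,s,vt=np.linalg.svd(H-m,full_matrices=False);print(vt[0],s/np.sqrt(len(H)))
for z in range(66,112,6):
    q=H[abs(H[:,2]-z)<3]
    if len(q):print(z,len(q),np.median(q,0).round(1),"y",q[:,1].min().round(1),q[:,1].max().round(1))
g=box(fin&(W[...,2]>90)&(W[...,2]<165),235,310,310,385);print("rim",g.sum(),W[g].min(0).round(),W[g].max(0).round(),cv2.minEnclosingCircle(W[g][:,:2].astype(np.float32)))
# brooch: gold/green saturated on block
b=box(fin&(W[...,2]>21)&(W[...,2]<40)&(hsv[...,1]>90),380,450,200,260)
print("brooch",b.sum(),cv2.minEnclosingCircle(W[b][:,:2].astype(np.float32)),cv2.minAreaRect(W[b][:,:2].astype(np.float32)))
gr=b&(hsv[...,0]>45)&(hsv[...,0]<90)&(W[...,2]>27);print("stone",gr.sum(),W[gr].mean(0).round(1))
k=box(fin&(abs(W[...,2]-20.5)<3),370,460,190,270);print("block",cv2.minAreaRect(W[k][:,:2].astype(np.float32)))
```

```text
base 2396 ((548.3114013671875, -217.60299682617188), (73.58734130859375, 114.62788391113281), 87.90665435791016)
handle 852 [ 574.3 -217.9   79.9]
[ 0.85051812 -0.02690567  0.52525709] [23.83552366  5.84875587  2.77677754]
66 274 [ 547.7 -217.1   66.2] y -233.8 -200.4
72 111 [ 567.5 -217.5   71.7] y -232.0 -202.5
78 92 [ 574.8 -217.7   78.3] y -225.0 -211.2
84 96 [ 582.5 -217.4   84. ] y -225.1 -211.4
90 98 [ 589.9 -218.6   89.9] y -225.5 -211.8
96 96 [ 597.6 -218.    95.7] y -225.3 -212.1
102 73 [ 605.8 -219.   101.4] y -224.1 -214.8
108 12 [ 610.4 -220.   105.6] y -223.6 -217.4
rim 3324 [ 608. -258.  100.] [ 669. -184.  149.] ((640.565673828125, -221.2263641357422), 37.12464904785156)
brooch 561 ((573.0228271484375, -15.77386474609375), 19.529233932495117) ((573.0343017578125, -16.306602478027344), (37.946407318115234, 37.639705657958984), 3.324225664138794)
stone 101 [572.5 -16.2  31. ]
block ((566.5916748046875, -17.481246948242188), (64.57290649414062, 63.83515930175781), 57.61717987060547)
```

```bash
cat >> h.py <<'E'
def lensR(h,el):
    "tool orientation for lens with handle heading h, elevation el"
    x=np.array([np.cos(el)*np.cos(h),np.cos(el)*np.sin(h),np.sin(el)]); y=np.array([-np.sin(h),np.cos(h),0]); z=np.cross(x,y)
    return np.stack([-x,y,-z],1)
E
python3 - <<'E'
from h import *
S=np.load("scene0.npz");Ps=cloud(cam("scene"),S["d"])
k=(Ps[...,2]>50)&(Ps[...,0]>650)&(Ps[...,0]<800)&(Ps[...,1]>-310)&(Ps[...,1]<-100)
if k.any(): print("obstacles",k.sum(),Ps[k].min(0).round(),Ps[k].max(0).round())
R=lensR(-.04,np.radians(38.5)); G=np.array([580,-218.2,75.5]); T=G-6*R[:,2]
for b in(90,0): q=ctrl.solve_ik(T-b*R[:,2],R);print(None if q is None else np.round(q,2))
goto(T-90*R[:,2],R); ctrl.gripper_to(50,60)
ctrl.move_l(T-40*R[:,2],vel=150); shot("pre"); print(sensors.read_state()["t"])
E
```

```text
obstacles 115 [ 650. -258.  121.] [ 672. -189.  153.]
None
NoneTraceback (most recent call last):
  File "<stdin>", line 7, in <module>
  File "h.py", line 25, in goto
    ctrl.move_ptp(np.asarray(p,float),R)
    ~~~~~~~~~~~~~^^^^^^^^^^^^^^^^^^^^^^^
plant.MotionError: the arm cannot take that pose within its joint ranges
```

Run:
```python
from h import *
G=np.array([580,-218.2,75.5])
F=lambda q: None if q is None else np.round(q,2).tolist()
for flip in(0,1):
  for t in(38,34,30,26,22,18,14,10):
    R=lensR(-.04,np.radians(t))
    if flip: R=R@np.diag([-1,-1,1])
    T=G-6*R[:,2]; ax=lensR(-.04,np.radians(39))[:,0]*-1
    Rf=lensR(-.04,np.radians(t-38.5)); 
    if flip: Rf=Rf@np.diag([-1,-1,1])
    gf=np.array([573-77,-16+3,132.5])
    print(flip,t,[F(ctrl.solve_ik(p,r)) for p,r in((T-60*R[:,2],R),(T,R),(T+62*ax,R),(gf-6*Rf[:,2],Rf))])
```

```text
0 38 [None, None, [-0.62, 0.3, 1.89, 0.78, 0.5, -2.77], [-0.2, 0.18, 1.84, -0.0, 1.13, -1.73]]
0 34 [[-0.7, 0.15, 2.02, 0.67, 0.59, -2.73], [-0.66, 0.31, 1.97, 0.77, 0.49, -2.81], [-0.6, 0.31, 1.85, 0.61, 0.55, -2.59], [-0.19, 0.22, 1.79, -0.01, 1.21, -1.72]]
0 30 [[-0.67, 0.16, 1.97, 0.52, 0.64, -2.57], [-0.64, 0.31, 1.93, 0.59, 0.53, -2.62], [-0.58, 0.32, 1.81, 0.47, 0.61, -2.45], [-0.19, 0.27, 1.74, -0.02, 1.28, -1.71]]
0 26 [[-0.65, 0.18, 1.92, 0.4, 0.7, -2.44], [-0.62, 0.32, 1.88, 0.44, 0.59, -2.47], [-0.57, 0.34, 1.76, 0.36, 0.68, -2.34], [-0.18, 0.31, 1.69, -0.03, 1.36, -1.7]]
0 22 [[-0.62, 0.21, 1.86, 0.3, 0.77, -2.34], [-0.6, 0.34, 1.84, 0.33, 0.66, -2.35], [-0.55, 0.35, 1.71, 0.27, 0.76, -2.25], [-0.18, 0.35, 1.64, -0.04, 1.43, -1.7]]
0 18 [[-0.59, 0.24, 1.81, 0.22, 0.84, -2.25], [-0.58, 0.36, 1.79, 0.24, 0.74, -2.26], [-0.53, 0.38, 1.66, 0.2, 0.84, -2.18], [-0.17, 0.4, 1.59, -0.05, 1.5, -1.69]]
0 14 [[-0.57, 0.27, 1.75, 0.15, 0.92, -2.18], [-0.56, 0.38, 1.74, 0.17, 0.81, -2.19], [-0.52, 0.4, 1.61, 0.14, 0.92, -2.12], [-0.17, 0.45, 1.55, -0.05, 1.57, -1.69]]
0 10 [[-0.55, 0
[... 730 characters left out ...]
 0.36, 0.68, 0.81], [-0.18, 0.31, 1.69, -0.03, 1.36, 1.44]]
1 22 [[-0.62, 0.21, 1.86, 0.3, 0.77, 0.81], [-0.6, 0.34, 1.84, 0.33, 0.66, 0.79], [-0.55, 0.35, 1.71, 0.27, 0.76, 0.89], [-0.18, 0.35, 1.64, -0.04, 1.43, 1.44]]
1 18 [[-0.59, 0.24, 1.81, 0.22, 0.84, 0.89], [-0.58, 0.36, 1.79, 0.24, 0.74, 0.88], [-0.53, 0.38, 1.66, 0.2, 0.84, 0.96], [-0.17, 0.4, 1.59, -0.05, 1.5, 1.45]]
1 14 [[-0.57, 0.27, 1.75, 0.15, 0.92, 0.96], [-0.56, 0.38, 1.74, 0.17, 0.81, 0.95], [-0.52, 0.4, 1.61, 0.14, 0.92, 1.02], [-0.17, 0.45, 1.55, -0.05, 1.57, 1.45]]
1 10 [[-0.55, 0.31, 1.69, 0.1, 1.0, 1.01], [-0.54, 0.41, 1.69, 0.11, 0.89, 1.01], [-0.5, 0.43, 1.55, 0.09, 1.0, 1.07], [-0.16, 0.49, 1.5, -0.06, 1.64, 1.46]]
```

Run:
```python
from h import *
R=lensR(-.04,np.radians(30)); G=np.array([580,-218.2,75.5]); T=G-6*R[:,2]
goto(T-80*R[:,2],R); ctrl.gripper_to(50,60)
ctrl.move_l(T-35*R[:,2],vel=150); ctrl.hold(.2); shot("pre"); print(sensors.read_state()["t"])
```

```text
17.2083
```

View pics/pre.png

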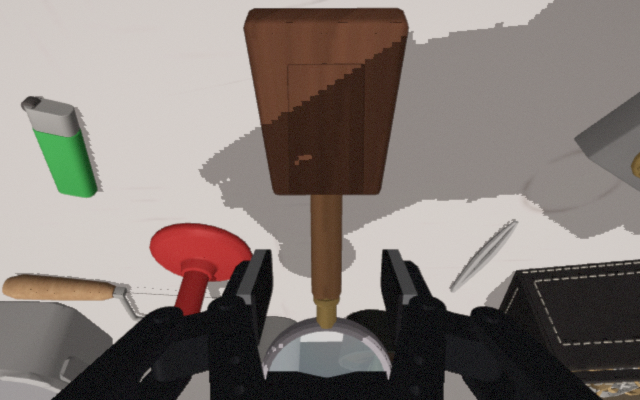

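Picture 8 shows the handle (u≈325) centred between the pads (270 and 385) and parallel to them. I'll grasp and draw the lens out.

Run:
```python
from h import *
R=lensR(-.04,np.radians(30)); G=np.array([580,-218.2,75.5]); T=G-6*R[:,2]
print(ctrl.move_l(T,vel=100,threshold=10)); ctrl.gripper_to(8,60)
s=sensors.read_state();print(s["grip_width"],s["force"].round(1),s["t"])
ax=-lensR(-.04,np.radians(39.5))[:,0]
T=s["eef_pos"]
print(ctrl.move_l(T+35*ax,vel=80,threshold=25)); print(sensors.read_state()["force"].round(1))
print(ctrl.move_l(T+68*ax,vel=80,threshold=25))
s=sensors.read_state();print(s["grip_width"],s["force"].round(1),s["eef_pos"])
ctrl.move_l(s["eef_pos"]+[-30,0,60]); ctrl.hold(.2)
im,d,c=shot("drawn"); f=np.load("drawn.npz"); print(sensors.read_state()["t"])
```

```text
False
14.894614299448994 [-2.2  0.   2.7] 18.1083
True
[-0.2  0.   4.4]
True
14.96004956304822 [-2.9 -1.4  4.2] [ 582.42388655 -217.09063673   84.83960046]
19.5917
```

View pics/drawn.png

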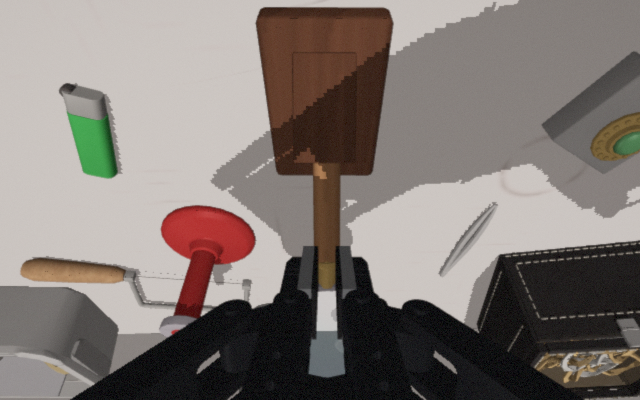

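Picture 9 shows that both pulls stopped early on the 25 N threshold. The handle still seems to be in the bore, and the pads have come off it or slid up it. Checking state.

Run:
```python
from h import *
s=sensors.read_state();print(s["t"],s["grip_width"],s["force"].round(1),s["eef_pos"].round(1),s["eef_rot"].round(2).tolist())
im,d,c=load("drawn");W=cloud(c,d);hsv=cv2.cvtColor(im,cv2.COLOR_RGB2HSV)
H=W[170:285,308:345].reshape(-1,3);hh=hsv[170:285,308:345,1].reshape(-1);H=H[(hh>90)&(H[:,2]>55)]
m=H.mean(0);print(m,np.linalg.svd(H-m)[2][0] if len(H)<4000 else 0)
for x in range(540,630,8):
    q=H[abs(H[:,0]-x)<3]
    if len(q):print(x,len(q),np.median(q,0).round(1),q[:,1].min().round(1),q[:,1].max().round(1))
im,d=optics.grab_frame("side")
np.savez("side1.npz",im=im,d=d); cv2.imwrite("pics/side1.png",cv2.resize(im[110:230,220:400,::-1],(720,480),interpolation=cv2.INTER_CUBIC))
```

```text
19.5917 8.013463595125836 [1.4 0.2 0.1] [ 552.2 -216.7  144.1] [[-0.88, 0.03, 0.48], [0.03, 1.0, -0.01], [-0.48, 0.0, -0.88]]
[ 580.05076004 -217.3868058    85.64381728] [ 0.74078308 -0.02393538  0.67131775]
540 31 [ 540.8 -212.1  142.6] -221.2 -210.9
548 42 [ 548.3 -220.3  129.6] -221.4 -211.3
556 105 [ 558.3 -217.3   65.3] -223.7 -209.9
564 367 [ 564.1 -216.9   69.6] -224.6 -209.3
572 342 [ 571.9 -217.2   75.7] -224.4 -209.5
580 314 [ 579.9 -217.5   82.1] -224.7 -210.4
588 318 [ 588.  -217.8   88.3] -225.1 -210.6
596 225 [ 595.7 -218.1   94.8] -225.2 -210.8
604 151 [ 602.8 -217.7  100.7] -223.1 -212.9
612 118 [ 611.1 -218.   105. ] -222.9 -213.7
```

View pics/side1.png

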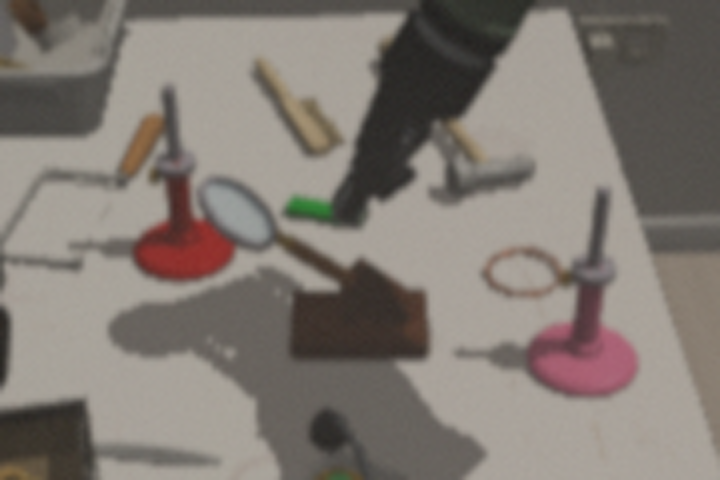

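Picture 10 shows the lens still seated in the holder at (330,260), undisturbed, with the gripper free above it. I'll retry with a firmer grip and short pulls while watching the force.

Run:
```python
from h import *
R=lensR(-.037,np.radians(30)); G=np.array([580,-217.5,74.6]); T=G-6*R[:,2]
ctrl.gripper_to(45,110)
goto(T-35*R[:,2],R)
print(ctrl.move_l(T,vel=100,threshold=10)); ctrl.gripper_to(5,110)
s=sensors.read_state();print(s["grip_width"],s["force"].round(1),s["t"],(s["eef_pos"]-T).round(1))
ax=-lensR(-.037,np.radians(39.5))[:,0]
T=s["eef_pos"]
for k in(2,4,7,11,15):
    st=ctrl.move_l(T+k*ax,vel=25,threshold=45)
    s=sensors.read_state();print(k,st,s["force"].round(1),s["wrist_torque"].round(2),(s["eef_pos"]-T).round(1),s["grip_width"].round(2))
    if st: break
shot("pull")
im,d,c=load("pull");W=cloud(c,d);hsv=cv2.cvtColor(im,cv2.COLOR_RGB2HSV)
```

```text
False
13.993511844582926 [-4.1  0.8  6.1] 21.2333 [ 0.2 -0.3  1. ]Traceback (most recent call last):
  File "<stdin>", line 11, in <module>
AttributeError: 'float' object has no attribute 'round'
```

Run:
```python
from h import *
ax=-lensR(-.037,np.radians(39.5))[:,0]
s=sensors.read_state();T=s["eef_pos"];print(s["force"].round(1),s["t"])
for k in(2,5,9,13):
    st=ctrl.move_l(T+k*ax,vel=25,threshold=45)
    s=sensors.read_state();print(k,st,s["force"].round(1),s["wrist_torque"].round(2),(s["eef_pos"]-T).round(1),round(s["grip_width"],2))
    if st: break
shot("pull")
im,d,c=load("pull");cv2.imwrite("pics/pull_c.png",cv2.resize(im[100:340,160:480,::-1],(640,480)));print(sensors.read_state()["t"])
```

```text
[-1.6  1.2  1.5] 21.5
2 False [-4.1  0.4 -0.4] [-0.07  0.87 -0.01] [0.9 0.3 0.6] 13.89
5 False [-0.6  0.2 -0.8] [ 0.04  0.51 -0.01] [3.9 0.  3. ] 13.63
9 False [-0.5 -0.3 -1.3] [-0.02  0.3  -0.  ] [ 7.9 -0.7  6.6] 13.78
13 False [ 0.5  0.4 -0.7] [ 0.03  0.28 -0.02] [10.4 -0.5  8.6] 14.04
22.6833
```

View pics/pull_c.png

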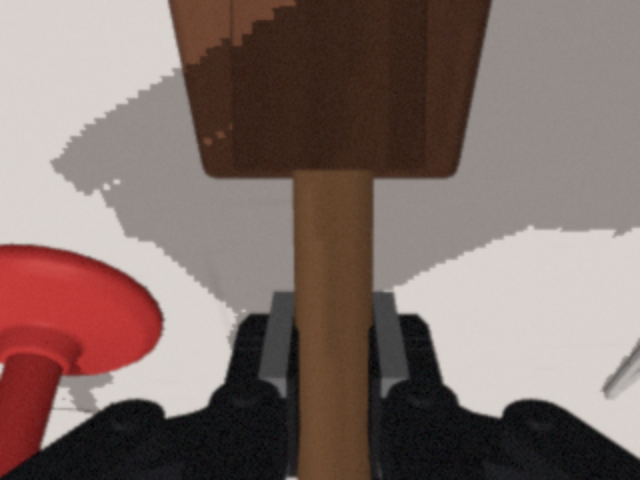

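Picture 11 shows the handle held squarely between the pads. Forces stay small, so the earlier stop was a transient. I'll draw it all the way out.

Run:
```python
from h import *
ax=-lensR(-.037,np.radians(39.5))[:,0]
T=sensors.read_state()["eef_pos"]
for k in(20,40,60):
    st=ctrl.move_l(T+k*ax,vel=45,threshold=60)
    s=sensors.read_state();print(k,st,s["force"].round(1),s["wrist_torque"].round(2),(s["eef_pos"]-T).round(1),round(s["grip_width"],2))
    if st: break
ctrl.hold(.2)
im,d,c=shot("out");f=np.load("out.npz");W=cloud(c,d);P=(W-f["p"])@f["R"]
hsv=cv2.cvtColor(im,cv2.COLOR_RGB2HSV)
# handle/lens points in tool frame near y=0
k=np.isfinite(P[...,2])&(abs(P[...,1])<5)&(P[...,2]>-60)&(P[...,2]<40)&(P[...,0]>-130)&(P[...,0]<100)
for x in range(-130,100,8):
    q=P[k&(abs(P[...,0]-x)<4)]
    if len(q)>3: print(x,len(q),np.median(q,0).round(1))
print(sensors.read_state()["t"])
```

```text
20 False [ 0.3 -0.7 -0.8] [0.04 0.27 0.02] [15.6 -0.5 12.9] 13.51
40 False [ 0.4  0.1 -1.1] [-0.02  0.3  -0.01] [31.  -1.  25.6] 13.97
60 False [ 0.5 -0.5 -0.7] [-0.01  0.32 -0.01] [46.4 -1.6 38.3] 13.78
-42 19 [-38.9  -3.4  -1.6]
-34 310 [-34.6   0.   -3.6]
-26 411 [-26.    0.   -2.8]
-18 439 [-18.    0.   -1.8]
-10 453 [-10.    0.   -0.7]
-2 452 [-2.   0.   0.4]
6 569 [6.8 0.  1.3]
14 1388 [ 11.3   0.  -52. ]
22 492 [22.1  0.   3.7]
30 503 [30.   0.   4.8]
38 539 [38.   0.   5.9]
46 564 [46.   0.   7.1]
54 585 [54.   0.   8.1]
62 595 [62.   0.   9.2]
70 617 [70.1  0.  10.5]
78 100 [74.6  0.  13.5]
24.7167
```

The lens is out. Its end is 75 mm behind the TCP and the handle is pitched 7.9° to the tool. Now I'll level it and bring it over the brooch.

Run:
```python
from h import *
h=0.0;R=lensR(h,np.radians(-7.9)); gl=np.array([-81,0,-4.6]); B=np.array([573,-16,132.5])
p=B-R@gl
s=sensors.read_state()
ctrl.move_l(s["eef_pos"]+[-20,0,50],vel=100)
ctrl.move_l(np.array([530,-200,225.]),rot=R,vel=90)
ctrl.move_l(p+[0,0,60],vel=120); ctrl.move_l(p,vel=50); ctrl.hold(.5)
s=sensors.read_state();print(s["t"],p,s["eef_pos"],(s["eef_rot"]-R).round(3).max(),s["force"].round(1),s["grip_width"])
im,d,c=shot("fin");f=np.load("fin.npz");W=cloud(c,d)
k=np.isfinite(W[...,2])&(abs(W[...,1]+16)<5)&(abs(W[...,2]-135)<25)&(W[...,0]<570)&(W[...,0]>400)
for x in range(400,570,10):
    q=W[k&(abs(W[...,0]-x)<5)]
    if len(q)>10: print(x,len(q),np.median(q,0).round(1))
for n in("scene","side"):
    im,d=optics.grab_frame(n);np.savez(n+"2.npz",im=im,d=d);Q=cloud(cam(n),d)
    k=(abs(Q[...,2]-132)<16)&(abs(Q[...,0]-575)<55)&(abs(Q[...,1]+16)<50);X=Q[k]
    print(n,len(X),X.min(0).round(),X.max(0).round(),"ctr",cv2.minEnclosingCircle(X[:,:2].astype(np.float32)))
    A=np.c_[X[:,:2]-X[:,:2].mean(0),np.ones(len(X))];print("plane",np.linalg.lstsq(A,X[:,2],rcond=None)[0].round(3))
    cc=proj(cam(n),[573,-16,90]).astype(int);print(cc)
    cv2.imwrite(f"pics/{n}2.png",cv2.resize(im[max(0,cc[1]-80):cc[1]+80,max(0,cc[0]-100):cc[0]+100,::-1],(600,480),interpolation=cv2.INTER_CUBIC))
a=[cv2.resize(cv2.imread(f"pics/{n}2.png"),(375,300)) for n in("scene","side")]
cv2.imwrite("pics/last.png",np.vstack([np.hstack(a),cv2.copyMakeBorder(cv2.resize(cv2.imread("pics/fin.png"),(480,300)),0,0,0,270,0)]))
```

```text
30.2333 [492.13648857 -16.         139.0766647 ] [492.13171043 -16.00783036 139.11272823] 0.0 [ 0.7  1.1 -0.6] 13.716001199939425
420 690 [420.5 -16.  137.9]
430 732 [429.9 -16.  138.3]
440 718 [439.9 -16.  138.2]
450 687 [449.9 -16.  138.3]
460 629 [459.9 -16.  138.3]
470 610 [469.9 -16.  138.3]
480 590 [479.9 -16.  138.3]
490 586 [489.9 -16.  138.3]
500 551 [499.9 -16.  138.3]
510 542 [510.  -16.  138.3]
520 509 [520.5 -16.  138.2]
530 198 [528.5 -16.  136.9]
scene 84 [536. -56. 124.] [611. -13. 142.] ctr ((573.45947265625, -25.101253509521484), 37.583988189697266)
plane [-3.50000e-02 -5.80000e-02  1.34098e+02]
[323 203]
side 457 [521. -53. 128.] [611.  22. 139.] ctr ((565.6328735351562, -16.78595542907715), 45.81515121459961)
plane [-5.00000e-03 -1.00000e-02  1.33353e+02]
[305 214]
```

View pics/last.png

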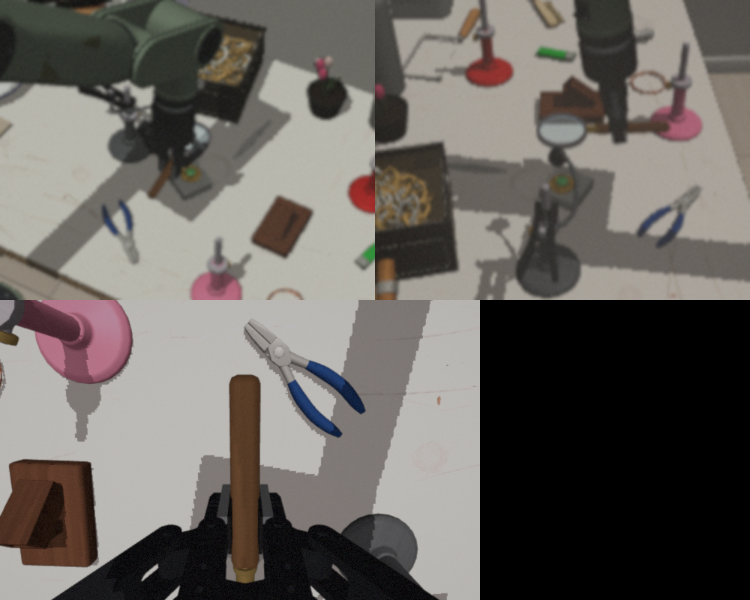

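Picture 12 shows the lens level over the brooch, with the lamp clipped and leaning out towards it. The handle slope is 0, and the rim spans x 536–611 and y −53 to 22, so the glass is at (573.5,−15.5), z≈133, against the brooch at (573,−16). Handing in.

Run:
```python
from h import *
S=np.load("side2.npz");Q=cloud(cam("side"),S["d"])
k=(abs(Q[...,0]-585)<25)&(abs(Q[...,1]-62)<25)&(Q[...,2]>140)&(Q[...,2]<200)&(S["im"].max(-1)<60);print("head",k.sum(),Q[k].mean(0).round() if k.any() else "")
ctrl.hold(.3);s=sensors.read_state();print(s["t"],abs(s["qvel"]).max());ctrl.finish_job()
```

```text
head 49 [584.  69. 160.]
30.6833 0.001768895482312374
the job is handed in; nothing more can be done
```

The job is handed in at 30.7 s of the 54 s allowed, with the arm still holding the lens over the brooch. I don't know the verdict, since the hand-in doesn't report one.

- **Lamp:** I squeezed the clip lamp by its handles, lowered it over the grey stand's bare rod and let go. At the last check it was still clipped on. Its head was at about (584, 69, 160), on the line from the rod towards the brooch.
- **Lens:** I drew it out of the holder, levelled it and brought it over the brooch. The handle slope measured about 0. The glass was at about (573.5, −15.5, 133) and the brooch at (573, −16), so it is centred to within about 1 mm and about 10 cm above the stone. The arm was still.
- **Failed first pull:** my force threshold stopped the first attempt to draw the lens early, and the lift that followed slipped the fingers off the handle. The lens stayed in its holder, and a firmer grip with slower pulls worked.
- **Check that disagreed:** the circle fits to the two fixed-camera views were off-centre, because part of the rim was hidden in one and part of the handle was included in the other. I relied on the rim's extents and the measured handle instead, which agreed with each other.
- **Other items:** I never reached for the brooch, its block or the other tools. The last picture showed nothing out of place among those in view, but I did not re-measure them.

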